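# Knock the dock's release peg down and lift out the stock tray

### The job

The tray of pipe fittings is latched in its dock: pick up the mallet by its handle, knock the red peg all the way down with the mallet's head so that the latch lets go, and set the mallet down again on the counter, clear of the dock. Then take the tray by its orange handle and lift it, level and with all four fittings in their pockets, until its underside is at least 100 mm above the counter, and finish while still holding it there, steady and level, with nothing else carrying it. Keep the robot itself off the dock and its peg, and leave the other things on the counter alone.

Things in the scene. Friction and masses are not known exactly. Their poses are not given: they have to be found in the camera images.
- dock: Fixed dock, may be turned: aluminium plate 250 (x) x 160 (y) x 12 mm, origin at the centre of its underside on the counter, z up. Past its -y edge, centred at x 0, y -122 mm, a blue housing 56 x 60 mm, top 58 mm above the counter; the red peg stands on top and a brass latch tongue reaches from it over the tray's tab. Peg and latch belong to the dock.
- peg_top (a point): Centre of the flat top of the red round peg (26 mm across), on the dock at x 0, y -122 mm; 78 mm above the counter when up, 63 mm when fully down (5 mm above the housing).
- peg (a joint): How far the red peg is down, m: 0 up (starts at 0 to 0.002), 0.015 fully down. Sprung but stiff: it takes about 7 to 11 N and stays where it is left. As it goes down the latch draws back by the same distance; from about 0.010 the tray is free.
- mallet: Loose mallet, 0.3 to 0.4 kg, standing on a flat face of its head. Origin: centre of that lower face, z up. Head: black upright cylinder 60 mm across, 84 high. Handle: level wooden bar 20 mm wide, 24 high, axis 45 mm above the lower face, along the mallet's -y, ending 193 mm from the head's axis. Balance point about 13 mm from that axis; stands by itself when set on its face.
- mallet_head (a point): Centre of the mallet's head, 42 mm above its lower face.
- mallet_grip (a point): Place to grip the handle: on the handle's axis, 85 mm from the head's axis, 45 mm above the lower face.
- tray: Loose grey tray 220 (x) x 130 (y) mm, walls 24 high, on the dock's plate (underside 12 mm above the counter), heading as the dock. Origin: centre of its underside, z up. 0.5 to 0.7 kg with its 4 fittings. Orange handle bar along its x, 200 mm free, 16 mm wide, 20 high, on two end posts, axis 115 mm above the underside. Locking tab 14 mm out at -y, under the latch.
- tray_handle (a point): Middle of the tray's orange handle bar, above the balance point, 115 mm above the tray's underside.
- elbow_a: White pipe elbow lying in its pocket of the tray, 40 x 40 x 31 mm, about 50 g; origin at the centre of its underside.
- pocket_elbow_a (a point): Centre of the floor of the tray pocket (about 104 x 59 mm) that holds elbow_a.
- elbow_b: White pipe elbow lying in its pocket of the tray, 40 x 40 x 31 mm, about 50 g; origin at the centre of its underside.
- pocket_elbow_b (a point): Centre of the floor of the tray pocket (about 104 x 59 mm) that holds elbow_b.
- coupling_a: White pipe coupling standing on end in its pocket of the tray, 33 mm across, 36 high, about 50 g; origin at the centre of its underside.
- pocket_coupling_a (a point): Centre of the floor of the tray pocket (about 104 x 59 mm) that holds coupling_a.
- coupling_b: White pipe coupling standing on end in its pocket of the tray, 33 mm across, 36 high, about 50 g; origin at the centre of its underside.
- pocket_coupling_b (a point): Centre of the floor of the tray pocket (about 104 x 59 mm) that holds coupling_b.
- tape_roll: Bystander: roll of brown tape lying flat, 96 mm across, 48 high; origin at its underside or middle. Leave alone.
- screw_jar: Bystander: amber jar with a white lid, 64 mm across, 85 high; origin at its underside or middle. Leave alone.
- vent_stack: Bystander: stack of three white square vent covers, 150 x 150 x 55 mm; origin at its underside or middle. Leave alone.
- big_coupling: Bystander: large white pipe coupling standing on end, 72 mm across, 70 high; origin at its underside or middle. Leave alone.
- small_carton: Bystander: closed brown carton, 100 x 130 x 90 mm; origin at its underside or middle. Leave alone.
- wrench: Bystander: steel wrench lying flat; origin at its underside or middle. Leave alone.
Not all that is in view belongs to the job. Leave any blue look-alike of the coupling_b alone. Leave any green look-alike of the elbow_a alone.

How it is judged:
By the outcome, as a careful person would: the job done as asked, in the order asked, and still so for the second after the job is handed in, while the arm keeps its last pose, push and grip.
It also fails if it takes over 58 s, if anything falls off the work surface, if the arm or the gripper's body presses on something with over 40 N, if the wrist force passes 120 N, or if a joint passes its speed limit or range.

### The arm

A 6-joint arm with a two-finger parallel gripper is mounted at the origin on the work surface. World frame = base frame: x ahead of the robot, y to its left, z up, the work surface at z = 0. Lengths are in m, angles in rad, forces in N, time in s.
With the tool pointing down it reaches from about 0.35 to 0.925 m from the base axis. Payload 6.4 kg.
Tool frame: the origin (TCP) lies at the very end of the fingers, on their centre line; the grasp point (between the pads) lies 19 mm behind it; x points along the fingers, z is the direction in which the jaws open and shut, and the axes are right-handed (so a half turn about x gives the same grasp; the last joint's range is limited). The gripper opens to 94 mm and grips with 3 to 60 N. Pads are 16 mm wide; open, the fingers measure 119 mm over their backs; the gripper's body (75 mm by 177 mm) begins 78 mm behind the grasp point.
Start: joints at [1.156, 0.245, 1.558, -0, 1.339, -0.174], TCP at [0.155, 0.631, 0.205] pointing down, gripper open.
Joint ranges: [-3.13, 3.13], [-1.02, 2.26], [0.13, 2.54], [-0.95, 4.09], [0.21, 2.88], [-2.74, 2.74]. Speed limits (rad/s): [2.57, 2.57, 3.14, 3.14, 3.14, 3.14].

### API

Orientations are given as a unit quaternion [x, y, z, w].
In Python, from rig import ctrl gives the robot as it stands.
- The arm moves only by the tool step_arm, never from a script. Its argument "steps" is a list of rows, each a list of 5 numbers: the shift along the tool's x, y, z in cm, then the turn about the tool's x in units of 5 degrees (1.0 is 5 degrees), then the opening in per cent of the stroke, from 0 (shut) to 100 (fully open). A call has 1 to 10 rows; each row shifts and turns the commanded pose from where the row before left it, along the tool's axes as they then stand; what a row does not reach is not made up. A row lasts 1/12 s, in which the tool goes at most 41.7 mm and 7.16 degrees, less where a joint would pass 70% of its speed; a pose out of reach is approached as far as the arm can. A call is refused whole if a number of a shift passes 4.17 or a number of a turn 1, either way. A call with a gripper value outside its range is refused whole. The fingers move at their own pace and stop on an object; the grip force is fixed at half the most. Time passes only in rows, so rows that do not move let the fingers close. It gives the time, the measured TCP pose, the force and the opening at its end, in the units of the state.
- ctrl.observe(): the state, without advancing time (a new reading comes with each control period).
- ctrl.snapshot(name): name is "side" or "top"; returns the picture (480x640x3 uint8, red, green, blue); there is no depth.
- ctrl.camera_params(name): a dict with "mtx" (3x3 intrinsics, pixels), "view" (4x4, takes a point from world to camera coordinates). Camera axes: x right, y up, looking along -z (the intrinsics and any distortion apply to the point x, -y, -z); pixel columns grow to the right and rows downward; lengths in m; the calibration is good to about 2 mm. A picture is of the moment at which its call begins. camera_params takes no time and is no camera call.
- ctrl.close_job(): hands the job in, once; it reports no verdict.
The state is a dict: "time_s": time; "joint_pos": joint angles; "joint_velocities": joint speeds; "tau": joint torques, N m; "position": TCP position; "ee_rot": TCP orientation; "wrist_force": force on the tool from outside, world axes, zero at the start; "wrist_torque": the same for the moment, N m; "width": opening from 0.0 (shut) to 1.0 (fully open).
Only numpy, scipy, OpenCV 4.12 (cv2) and the standard library are available. Lean on these libraries where they do the work, as an engineer would, in place of code of your own. Each camera call takes 0.05 s, during which the arm holds its last target.

## Working session

There is one attempt and no reset: what is moved stays moved. The work goes in short steps, Python scripts to look and compute and a tool call to move; the robot and the scene stay as the last step left them, time stands still between calls to the robot, and variables do not carry over. Pictures are saved under pics/ and viewed, and the job is handed in when it is done.

Besides the shell and the picture viewer there is one more tool, called as name(argument=value, ...), one argument or row to a line, values as JSON. step_arm: Moves the arm, as the interface text tells. Its arguments: {"type":"object","properties":{"steps":{"type":"array","items":{"type":"array","items":{"type":"number"}}}},"required":["steps"]}

```bash
ls; mkdir -p pics
python3 - <<'E'
from rig import ctrl
import cv2
for n in ("side","top"):
    im=ctrl.snapshot(n); cv2.imwrite(f"pics/{n}0.png",im[:,:,::-1])
    p=ctrl.camera_params(n); print(n,p)
s=ctrl.observe(); print({k:s[k] for k in("time_s","position","ee_rot","wrist_force","width")})
E
```

```text
pics
side {'mtx': array([[512.66946775,   0.        , 317.75274337],
       [  0.        , 512.66946775, 234.98116308],
       [  0.        ,   0.        ,   1.        ]]), 'view': array([[ 0.78046611, -0.62512547,  0.00952886, -0.40116115],
       [ 0.43134142,  0.54943545,  0.71558736, -0.37222939],
       [-0.45256738, -0.55438148,  0.69845826, -0.85259416],
       [ 0.        ,  0.        ,  0.        ,  1.        ]])}
top {'mtx': array([[500.56790079,   0.        , 319.67073503],
       [  0.        , 500.56790079, 228.31961051],
       [  0.        ,   0.        ,   1.        ]]), 'view': array([[ 0.00830305, -0.9999164 ,  0.00991223,  0.08113888],
       [ 0.98977915,  0.00962934,  0.14228319, -0.5723395 ],
       [-0.14236674,  0.00862953,  0.98977636, -1.26105009],
       [ 0.        ,  0.        ,  0.        ,  1.        ]])}
{'time_s': 0.1, 'position': array([0.15479294, 0.63075272, 0.20447154]), 'ee_rot': array([-0.43661682,  0.55696302,  0.43603959,  0.55590235]), 'wrist_force': array([ 0.53082816,  0.02990712, -0.48451263]), 'width': 1.0016055164972166}
```

View pics/side0.png

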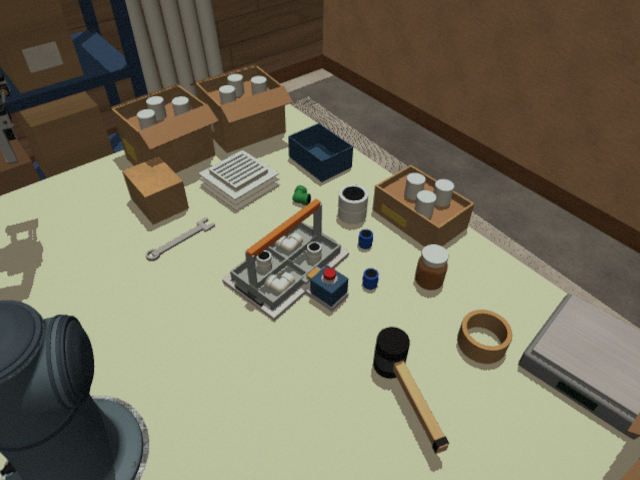

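View pics/top0.png

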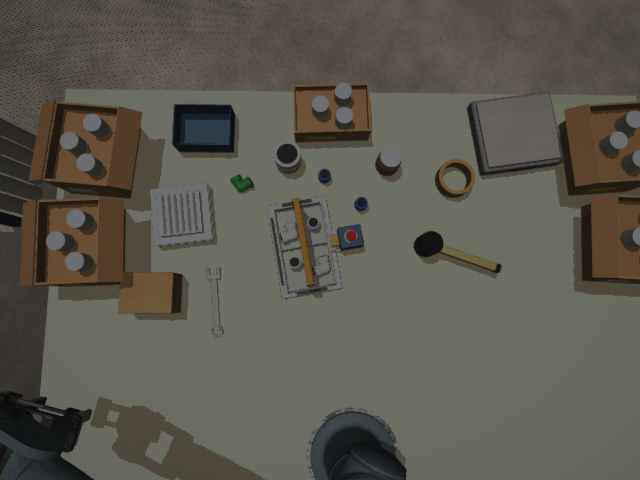

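The side picture has the tray near (290,255), the red peg near (329,274), and the mallet head near (392,345) with its handle running to (440,443). In the top picture the peg is near (351,236), the mallet head near (430,243), its handle end near (497,268), and the orange bar runs from (296,201) to (310,283). The blue couplings and the green elbow are look-alikes and stay where they are. Next I measure these points.

```bash
cat > h.py <<'E'
import numpy as np, cv2
from rig import ctrl
from scipy.spatial.transform import Rotation as R
def ray(cam,uv):
    p=ctrl.camera_params(cam);K=p["mtx"];V=p["view"]
    d=np.array([(uv[0]-K[0,2])/K[0,0],-(uv[1]-K[1,2])/K[1,1],-1.])
    Rm=V[:3,:3]; o=-Rm.T@V[:3,3]; return o,Rm.T@d/np.linalg.norm(d)
def onz(cam,uv,z):
    o,d=ray(cam,uv); return o+d*(z-o[2])/d[2]
def tri(a,b):
    (o1,d1),(o2,d2)=ray("side",a),ray("top",b)
    A=np.stack([d1,-d2],1); t=np.linalg.lstsq(A,o2-o1,rcond=None)[0]
    p,q=o1+t[0]*d1,o2+t[1]*d2; return (p+q)/2,np.linalg.norm(p-q)
def proj(cam,P):
    p=ctrl.camera_params(cam);K=p["mtx"];c=p["view"]@np.r_[P,1]
    return np.array([K[0,0]*c[0]/-c[2]+K[0,2],K[1,1]*-c[1]/-c[2]+K[1,2]])
def hsv(im,lo,hi,roi=None):
    h=cv2.cvtColor(im,cv2.COLOR_RGB2HSV);m=cv2.inRange(h,np.array(lo),np.array(hi))
    if roi:
        k=np.zeros_like(m);x0,y0,x1,y1=roi;k[y0:y1,x0:x1]=255;m&=k
    return m
def big(m):
    c=max(cv2.findContours(m,0,2)[0],key=cv2.contourArea);return c
def cen(c):
    M=cv2.moments(c);return np.array([M["m10"],M["m01"]])/M["m00"]
def st():
    s=ctrl.observe();r=R.from_quat(s["ee_rot"]).as_matrix()
    print("t",round(s["time_s"],2),"p",s["position"].round(4),"x",r[:,0].round(3),"z",r[:,2].round(3),"F",s["wrist_force"].round(1),"w",round(s["width"],3));return s,r
E
python3 - <<'E'
from h import *
S=cv2.imread("pics/side0.png")[:,:,::-1].copy();T=cv2.imread("pics/top0.png")[:,:,::-1].copy()
# peg
for n,im,roi in(("side",S,(310,255,350,300)),("top",T,(335,225,365,250))):
    m=hsv(im,(0,150,100),(6,255,255),roi)|hsv(im,(174,150,100),(180,255,255),roi)
    c=big(m);print(n,"peg",cen(c),cv2.boundingRect(c),onz(n,cen(c),.078))
# orange bar
cs={}
for n,im,roi in(("side",S,(235,190,335,270)),("top",T,(285,190,320,290))):
    m=hsv(im,(8,150,90),(20,255,255),roi);c=big(m);r=cv2.minAreaRect(c);print(n,"bar",r,onz(n,r[0],.137)if n=="top" else "")
    b=cv2.boxPoints(r);print(b.round(1).tolist())
    cs[n]=r[0]
print(tri(cs["side"],cs["top"]))
# mallet
for n,im,roi in(("side",S,(360,320,460,460)),("top",T,(405,225,510,280))):
    h=cv2.cvtColor(im,cv2.COLOR_RGB2HSV)
    m=hsv(im,(0,0,0),(180,255,60),roi);c=big(m);print(n,"head",cv2.boundingRect(c),cen(c))
    m=hsv(im,(10,90,90),(28,255,255),roi);c=big(m);r=cv2.minAreaRect(c);print(n,"handle",r,cv2.boxPoints(r).round(1).tolist())
out=np.hstack([cv2.resize(S[310:460,340:490],(400,400),interpolation=2),cv2.resize(T[205:295,415:505],(400,400),interpolation=2)])
out2=np.hstack([cv2.resize(S[195:315,215:365],(400,320),interpolation=2),cv2.resize(T[190:310,255:375],(400,320),interpolation=2)])
cv2.imwrite("pics/crops_a.png",out[:,:,::-1]);cv2.imwrite("pics/crops_b.png",out2[:,:,::-1])
E
```

```text
side peg [329.2406181  272.28697572] (324, 268, 12, 10) [0.54831092 0.00639261 0.078     ]
top peg [350.93137255 234.82352941] (347, 231, 9, 9) [0.55039406 0.0076616  0.078     ]
side bar ((283.74078369140625, 227.81739807128906), (9.450407028198242, 88.5975570678711), 52.8152961730957) 
[[245.60000610351562, 250.8000030517578], [316.20001220703125, 197.3000030517578], [321.8999938964844, 204.8000030517578], [251.3000030517578, 258.3999938964844]]
top bar ((302.6694641113281, 241.29360961914062), (86.66095733642578, 6.082487106323242), 79.99201965332031) [0.52591112 0.12760452 0.137     ]
[[292.1000061035156, 199.1999969482422], [298.1000061035156, 198.10000610351562], [313.20001220703125, 283.3999938964844], [307.20001220703125, 284.5]]
(array([0.52596775, 0.12858075, 0.12572563]), np.float64(0.0028704800516121645))
side head (374, 327, 35, 51) [389.90380405 350.63916256]
side handle ((418.422119140625, 400.0415344238281), (87.4117660522461, 10.941176414489746), 61.927513122558594) [[393.0, 364.1000061035156], [402.70001220703125, 358.8999938964844], [443.79998779296875, 436.0], [434.20001220703125, 441.20001220703125]]
top head (414, 231, 87, 42) [432.56675063 245.63056255]
top handle ((468.5202331542969, 257.44183349609375), (56.382354736328125, 7.145323753356934), 19.179006576538086) [[440.70001220703125, 251.60000610351562], [443.1000061035156, 244.8000030517578], [496.29998779296875, 263.29998779296875], [494.0, 270.1000061035156]]
```

View pics/crops_a.png

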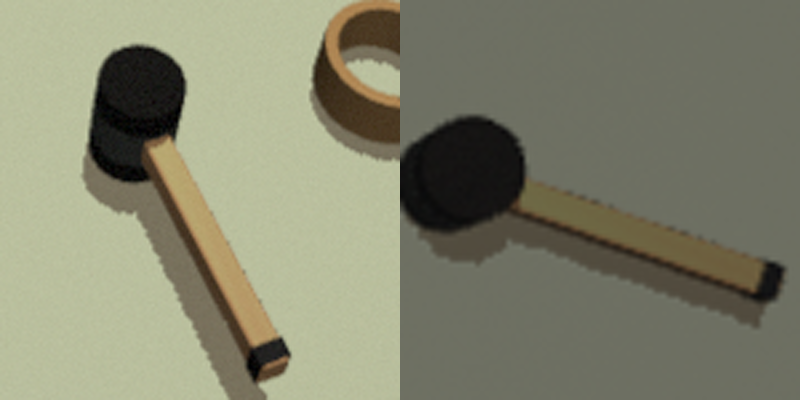

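View pics/crops_b.png

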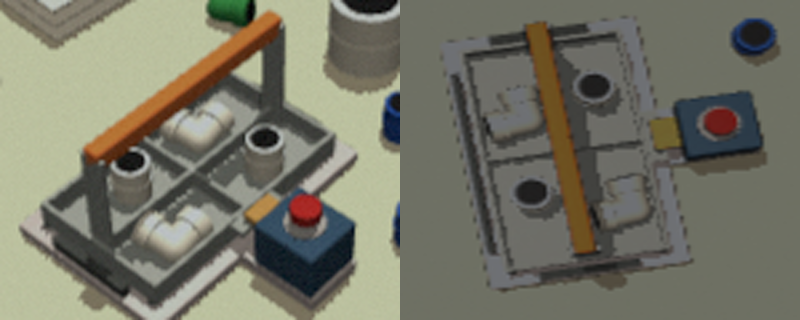

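The enlarged crops show the mallet head's flat top centred at about top (430.8,242.8) and side (393.6,340.7). The orange bar and red peg are clear, and all four white fittings are in their pockets with the brass tongue over the tab. The white fittings are the only ones in the tray. The blue coupling and green elbow lie outside it and are left alone.

Run:
```python
from h import *
h1=onz("top",(430.8,242.8),.084);h2=onz("side",(393.6,340.7),.084);print("head",h1,h2,tri((393.6,340.7),(430.8,242.8)))
for z in(.057,):
    a=onz("top",((440.7+443.1)/2,(251.6+244.8)/2),z);b=onz("top",(495.2,266.7),z);e=onz("top",(499.5,267.8),z)
    print(a,b,e,"len",np.linalg.norm((e-h1)[:2]))
    print("ang top",np.degrees(np.arctan2(*(b-a)[[1,0]])),"head-end",np.degrees(np.arctan2(*(e-h1)[[1,0]])))
    c=onz("side",(155/2.667+340,141/2.667+310),z);d=onz("side",(266/2.667+340,347/2.667+310),z);print(c,d,"side ang",np.degrees(np.arctan2(*(d-c)[[1,0]])))
# bar dir
a=onz("top",(295.1,198.65),.137);b=onz("top",(310.2,283.95),.137);print("bar",a,b,np.linalg.norm(a-b),np.degrees(np.arctan2(*(a-b)[[1,0]])),(a+b)/2)
a=onz("side",(318.8,200),.137);b=onz("side",(247.6,253.5),.137);print("barside",a,b,np.linalg.norm(a-b),np.degrees(np.arctan2(*(a-b)[[1,0]])),(a+b)/2)
st()
```

```text
head [ 0.53135957 -0.19229867  0.084     ] [ 0.53118771 -0.19629701  0.084     ] (array([ 0.53274204, -0.19397304,  0.07955109]), np.float64(0.0020937254050818078))
[ 0.5208707  -0.22672386  0.057     ] [ 0.47477846 -0.36159736  0.057     ] [ 0.47207592 -0.37247173  0.057     ] len 0.189675727784724
ang top -108.86756432574792 head-end -108.21313279527007
[ 0.51945824 -0.22395243  0.057     ] [ 0.47109166 -0.36599313  0.057     ] side ang -108.80432917196914
bar [0.62981214 0.14732093 0.137     ] [0.42445259 0.10844927 0.137     ] 0.20900610279374193 10.71846971606466 [0.52713237 0.1278851  0.137     ]
barside [0.63025393 0.14356274 0.137     ] [0.41938274 0.10378159 0.137     ] 0.21459076758916862 10.683371694881492 [0.52481833 0.12367216 0.137     ]
t 0.1 p [0.1548 0.6308 0.2045] x [-0.001 -0.002 -1.   ] z [ 0.238  0.971 -0.002] F [ 0.5  0.  -0.5] w 1.002
```

```bash
cat >> h.py <<'E'
def sim(rows,p,r):
    p=np.array(p,float);r=r.copy()
    for a in rows:
        p=p+r@(np.array(a[:3])/100); r=r@R.from_rotvec([np.radians(5*a[3]),0,0]).as_matrix()
    return p,r,np.degrees(np.arctan2(r[1,2],r[0,2]))
def to(P,yaw=None):
    s,r=st(); d=r.T@(np.array(P)-s["position"])*100; y=np.degrees(np.arctan2(r[1,2],r[0,2]))
    print("cm",d.round(2),"yaw",y.round(2), "turn units",None if yaw is None else round(-((yaw-y+180)%360-180)/5,2))
E
python3 - <<'E'
from h import *
s,r=st()
p=s["position"]
for k in range(3):
    p,r,y=sim([[-.2 if k==0 else 0,-3.7,-.36,.63,0]]*10,p,r);print(p,y)
E
```

```text
t 0.1 p [0.1548 0.6308 0.2045] x [-0.001 -0.002 -1.   ] z [ 0.238  0.971 -0.002] F [ 0.5  0.  -0.5] w 1.002
[0.46084961 0.42799964 0.22458239] 44.70370045727046
[0.61583977 0.09519066 0.22499935] 13.203689458405599
[ 0.57409829 -0.26955751  0.22559951] -18.296277893135212
```

step_arm(
  steps=[
    [-0.2,-3.7,-0.36,0.63,100],
    [-0.2,-3.7,-0.36,0.63,100],
    [-0.2,-3.7,-0.36,0.63,100],
    [-0.2,-3.7,-0.36,0.63,100],
    [-0.2,-3.7,-0.36,0.63,100],
    [-0.2,-3.7,-0.36,0.63,100],
    [-0.2,-3.7,-0.36,0.63,100],
    [-0.2,-3.7,-0.36,0.63,100],
    [-0.2,-3.7,-0.36,0.63,100],
    [-0.2,-3.7,-0.36,0.63,100],
  ],
)

```text
time_s: 0.93
position: [0.4621, 0.427, 0.225]
ee_rot: [-0.268, 0.655, 0.268, 0.654]
wrist_force: [0.7, 0.1, -0.6]
width: 0.997
```

step_arm(
  steps=[
    [0,-3.7,-0.7,0.63,100],
    [0,-3.7,-0.7,0.63,100],
    [0,-3.7,-0.7,0.63,100],
    [0,-3.7,-0.7,0.63,100],
    [0,-3.7,-0.7,0.63,100],
    [0,-3.7,-0.7,0.63,100],
    [0,-3.7,-0.7,0.63,100],
    [0,-3.7,-0.7,0.63,100],
    [0,-3.7,-0.7,0.63,100],
    [0,-3.7,-0.7,0.63,100],
  ],
)

```text
time_s: 1.77
position: [0.587, 0.0768, 0.225]
ee_rot: [-0.08, 0.703, 0.08, 0.702]
wrist_force: [1.0, -0.6, 0.9]
width: 1.001
```

step_arm(
  steps=[
    [0,-3.5,-0.7,0.63,70],
    [0,-3.5,-0.7,0.63,70],
    [0,-3.5,-0.7,0.63,70],
    [0,-3.5,-0.7,0.63,70],
    [0,-3.5,-0.7,0.63,70],
    [0,-3.5,-0.7,0.63,70],
    [0,-3.5,-0.7,0.63,70],
    [0,-3.5,-0.7,0.63,70],
    [0,-3.5,-0.7,0.63,70],
    [0,-3.5,-0.7,0.63,70],
  ],
)

```text
time_s: 2.6
position: [0.5112, -0.2673, 0.225]
ee_rot: [0.113, 0.698, -0.113, 0.698]
wrist_force: [1.1, -0.6, 0.5]
width: 0.702
```

Run:
```python
from h import *
to((.5038,-.2745,.13),-18.7)
```

```text
t 2.6 p [ 0.5112 -0.2673  0.225 ] x [-0.  0. -1.] z [ 0.949 -0.317 -0.001] F [ 1.1 -0.6  0.5] w 0.702
cm [ 9.5  -0.92 -0.46] yaw -18.45 turn units 0.05
```

step_arm(
  steps=[
    [2.5,-0.23,-0.12,0.05,70],
    [2.5,-0.23,-0.12,0,70],
    [2.5,-0.23,-0.11,0,70],
    [2.5,-0.23,-0.11,0,70],
    [2.5,0,0,0,70],
    [2.5,0,0,0,70],
    [2,0,0,0,70],
    [1.5,0,0,0,70],
    [1.2,0,0,0,70],
    [0,0,0,0,70],
  ],
)

```text
time_s: 3.43
position: [0.503, -0.2716, 0.0255]
ee_rot: [0.115, 0.7, -0.113, 0.696]
wrist_force: [0.2, 0.3, -0.5]
width: 0.701
```

Run:
```python
from h import *
to((.5038,-.2745,.026),-18.7)
S=ctrl.snapshot("side");cv2.imwrite("pics/grip.png",cv2.resize(S[280:480,320:520],(600,600),interpolation=2)[:,:,::-1])
```

```text
t 3.43 p [ 0.503  -0.2716  0.0255] x [-0.004  0.004 -1.   ] z [ 0.948 -0.318 -0.005] F [ 0.2  0.3 -0.5] w 0.701
cm [-0.06 -0.25  0.17] yaw -18.55 turn units 0.03
```

View pics/grip.png

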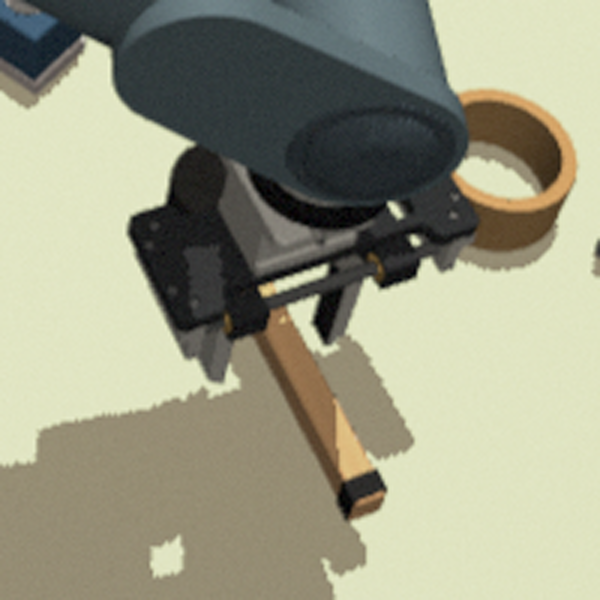

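The handle lies between the two open fingers, crop (270,310), so I close on it.

step_arm(
  steps=[
    [0,-0.2,0.15,0.03,70],
    [0,0,0,0,0],
    [0,0,0,0,0],
    [0,0,0,0,0],
    [0,0,0,0,0],
    [0,0,0,0,0],
    [0,0,0,0,0],
    [0,0,0,0,0],
    [0,0,0,0,0],
    [0,0,0,0,0],
  ],
)

```text
time_s: 4.32
position: [0.5054, -0.2754, 0.0284]
ee_rot: [0.115, 0.698, -0.115, 0.697]
wrist_force: [-1.4, 0.3, 1.5]
width: 0.21
```

step_arm(
  steps=[
    [-0.5,0,0,0,0],
    [-1,0,0,0,0],
    [-1.5,0,0,0,0],
    [-1.5,0,0,0,0],
    [-1.5,0,0,0,0],
    [-1.5,0,0,0,0],
    [-1.5,0,0,0,0],
    [-0.5,0,0,0,0],
    [0,0,0,0,0],
    [0,0,0,0,0],
  ],
)

```text
time_s: 5.15
position: [0.5054, -0.2753, 0.1232]
ee_rot: [0.115, 0.698, -0.115, 0.698]
wrist_force: [-0.4, -0.6, -4.5]
width: 0.21
```

Run:
```python
from h import *
st()
S=ctrl.snapshot("side");T=ctrl.snapshot("top")
cv2.imwrite("pics/lift_s.png",cv2.resize(S[200:420,320:540],(400,400),interpolation=2)[:,:,::-1])
cv2.imwrite("pics/lift.png",np.hstack([cv2.resize(S[220:460,300:540],(400,400),interpolation=2),cv2.resize(T[170:300,380:510],(400,400),interpolation=2)])[:,:,::-1])
```

```text
t 5.15 p [ 0.5054 -0.2753  0.1232] x [-0.  0. -1.] z [ 0.947 -0.321 -0.   ] F [-0.4 -0.6 -4.5] w 0.21
```

View pics/lift.png

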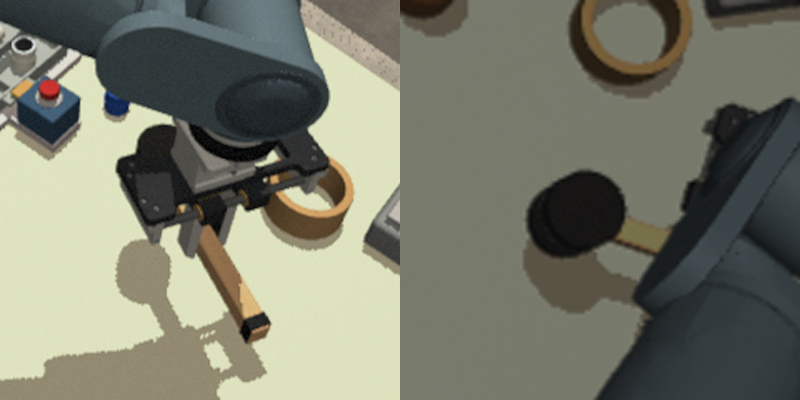

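Run:
```python
from h import *
import glob
T=cv2.imread("pics/lift.png")
s,r=st()
y=r[:,1] # handle from head: 
print("head pred from grip along +y:",s["position"]+.085*np.array([.3206,.9472,0]), "tool y",y)
for z in(.17,.179): print(z,onz("top",(440.4,239.2),z))
# bottom-face centre ~ left disc
for z in (.087,.095,.103): print(z,onz("top",((562-400)/3.077+380,170+222/3.077),z))
print(proj("top",np.r_[(s["position"]+.085*np.array([.3206,.9472,0]))[:2],.179]),proj("top",np.r_[(s["position"]+.085*np.array([.3206,.9472,0]))[:2],.095]))
```

```text
t 5.25 p [ 0.5049 -0.2749  0.1222] x [-0.002  0.001 -1.   ] z [ 0.947 -0.321 -0.002] F [ 0.8 -0.6 -3.4] w 0.211
head pred from grip along +y: [ 0.53217842 -0.194384    0.12217775] tool y [3.20543365e-01 9.47233563e-01 7.26922177e-04]
0.17 [ 0.53001627 -0.19496     0.17      ]
0.179 [ 0.52889994 -0.19268835  0.179     ]
0.087 [ 0.53269494 -0.19627439  0.087     ]
0.095 [ 0.53175171 -0.19438163  0.095     ]
0.103 [ 0.53080849 -0.19248888  0.103     ]
[441.09251347 237.80383834] [432.64554633 241.97764666]
```

Run:
```python
from h import *
to((.5226,-.0737,.150),-18.7)
```

```text
t 5.25 p [ 0.5049 -0.2749  0.1222] x [-0.002  0.001 -1.   ] z [ 0.947 -0.321 -0.002] F [ 0.8 -0.6 -3.4] w 0.211
cm [-2.76 19.63 -4.78] yaw -18.7 turn units 0.0
```

step_arm(
  steps=[
    [-1.4,0.5,0,0,0],
    [-1.4,1.5,-0.4,0,0],
    [0,2.5,-0.6,0,0],
    [0,3,-0.8,0,0],
    [0,3,-0.8,0,0],
    [0,3,-0.8,0,0],
    [0,2.5,-0.7,0,0],
    [0,2,-0.4,0,0],
    [0,1.2,-0.3,0,0],
    [0,0.4,0,0,0],
  ],
)

```text
time_s: 6.08
position: [0.5223, -0.0726, 0.1504]
ee_rot: [0.114, 0.699, -0.114, 0.697]
wrist_force: [-0.1, 0.6, -4.0]
width: 0.21
```

step_arm(
  steps=[
    [0,0,0,0,0],
    [0,0,0,0,0],
    [0,0,0,0,0],
  ],
)

```text
time_s: 6.33
position: [0.523, -0.0755, 0.1513]
ee_rot: [0.115, 0.698, -0.115, 0.698]
wrist_force: [0.6, 0.7, -4.5]
width: 0.21
```

Run:
```python
from h import *
to((.5226,-.0737,.150),-18.7)
S=ctrl.snapshot("side");T=ctrl.snapshot("top")
cv2.imwrite("pics/over.png",np.hstack([cv2.resize(S[180:340,240:400],(400,400),interpolation=2),cv2.resize(T[180:300,280:400],(400,400),interpolation=2)])[:,:,::-1])
s=ctrl.observe()["position"]; H=s+np.array([.0268,.0805,0]);lf=s[2]-.0284
print("pred head top px",[proj(c,np.r_[H[:2],lf+.084]) for c in("side","top")],"low",[proj(c,np.r_[H[:2],lf]) for c in("side","top")])
```

```text
t 6.33 p [ 0.523  -0.0755  0.1513] x [-0. -0. -1.] z [ 0.947 -0.322 -0.   ] F [ 0.6  0.7 -4.5] w 0.21
cm [ 0.13  0.16 -0.09] yaw -18.77 turn units -0.01
pred head top px [array([332.04334813, 226.52129432]), array([356.16744976, 227.72961163])] low [array([330.81698137, 257.27161276]), array([353.33284649, 232.68375375])]
```

View pics/over.png

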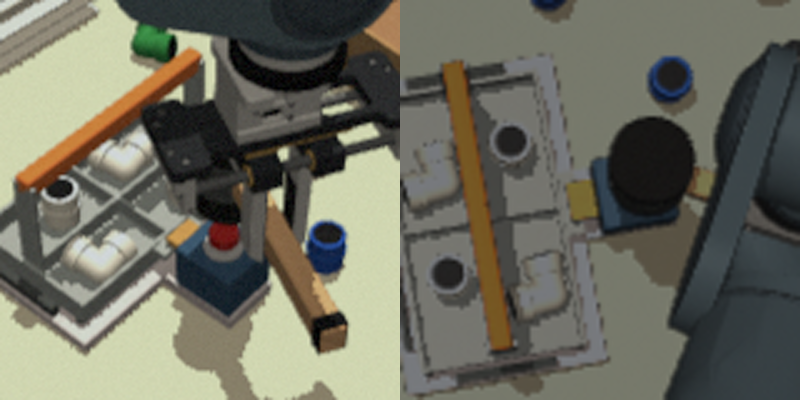

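The mallet head is centred over the red peg: head top at top-view pixel (355.3,228.6), where (356.2,227.7) was predicted. Now I lower it and press.

step_arm(
  steps=[
    [1,0.15,0,0,0],
    [1.5,0,-0.1,0,0],
    [1,0,0,0,0],
    [0.5,0,0,0,0],
    [0,0,0,0,0],
  ],
)

```text
time_s: 6.85
position: [0.5217, -0.0725, 0.1101]
ee_rot: [0.115, 0.699, -0.115, 0.697]
wrist_force: [-0.2, -0.5, -4.0]
width: 0.208
```

step_arm(
  steps=[
    [0.3,0,0,0,0],
    [0.3,0,0,0,0],
    [0.3,0,0,0,0],
  ],
)

```text
time_s: 7.1
position: [0.5234, -0.0732, 0.1038]
ee_rot: [0.114, 0.697, -0.115, 0.698]
wrist_force: [-3.1, -2.1, 3.4]
width: 0.208
```

step_arm(
  steps=[
    [0.3,0,0,0,0],
    [0.3,0,0,0,0],
    [0.3,0,0,0,0],
  ],
)

```text
time_s: 7.35
position: [0.5232, -0.0733, 0.094]
ee_rot: [0.115, 0.697, -0.115, 0.698]
wrist_force: [-3.3, -4.9, 5.6]
width: 0.21
```

Run:
```python
from h import *
s,r=st();print(s["wrist_torque"])
S=ctrl.snapshot("side");T=ctrl.snapshot("top")
cv2.imwrite("pics/press.png",np.hstack([cv2.resize(S[200:340,260:400],(400,400),interpolation=2),cv2.resize(T[180:300,280:400],(400,400),interpolation=2)])[:,:,::-1])
```

```text
t 7.35 p [ 0.5232 -0.0733  0.094 ] x [ 0.002 -0.001 -1.   ] z [ 0.947 -0.321  0.002] F [-3.3 -4.9  5.6] w 0.21
[-0.59591985  0.56070621  0.10740133]
```

View pics/press.png

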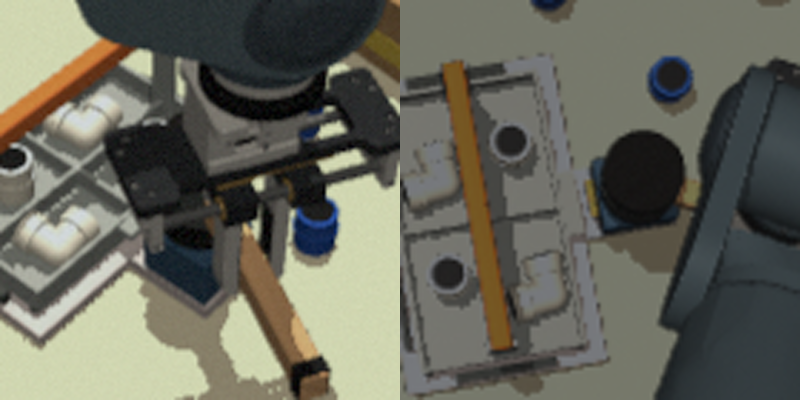

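The brass tongue has drawn back noticeably, now only a sliver at crop (590,195), and the push is about 10 N. I keep pressing down to the stop.

step_arm(
  steps=[
    [0.2,0,0,0,0],
    [0.2,0,0,0,0],
    [0.1,0,0,0,0],
  ],
)

```text
time_s: 7.7
position: [0.5233, -0.0741, 0.0895]
ee_rot: [0.114, 0.697, -0.116, 0.698]
wrist_force: [-4.3, -7.1, 8.8]
width: 0.21
```

step_arm(
  steps=[
    [0.15,0,0,0,0],
    [0.15,0,0,0,0],
    [0,0,0,0,0],
  ],
)

```text
time_s: 7.95
position: [0.5234, -0.0743, 0.0866]
ee_rot: [0.114, 0.697, -0.116, 0.699]
wrist_force: [-3.5, -7.2, 8.0]
width: 0.21
```

Run:
```python
from h import *
s,r=st();print(s["wrist_torque"])
S=ctrl.snapshot("side");T=ctrl.snapshot("top")
cv2.imwrite("pics/press2.png",np.hstack([cv2.resize(S[200:340,260:400],(400,400),interpolation=2),cv2.resize(T[180:300,280:400],(400,400),interpolation=2)])[:,:,::-1])
```

```text
t 7.95 p [ 0.5234 -0.0743  0.0866] x [ 0.002 -0.003 -1.   ] z [ 0.947 -0.32   0.003] F [-3.5 -7.2  8. ] w 0.21
[-1.07527838  0.75277655  0.16483026]
```

View pics/press2.png

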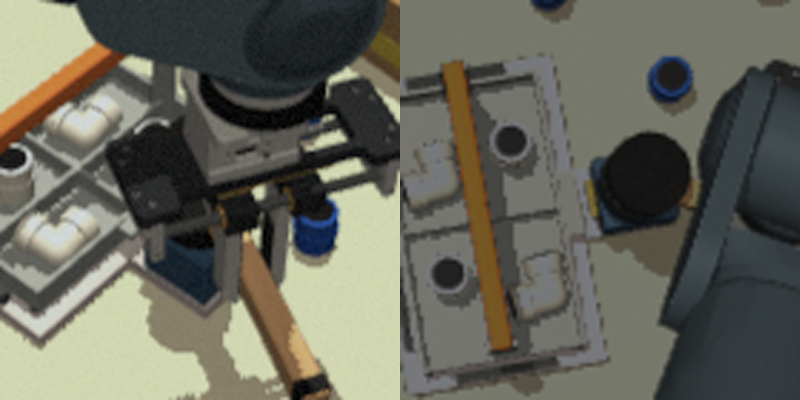

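The TCP is lower than a full stroke would need while the force stays flat, so the mallet is probably tilting in the grip. I lift and look at the peg.

step_arm(
  steps=[
    [-0.5,0,0,0,0],
    [-1,0,0,0,0],
    [-1.5,-0.5,0,0,0],
    [-1.5,-1.5,0,0,0],
    [-1,-2.5,0,0,0],
    [-0.5,-3,0,0,0],
    [0,-3,0,0,0],
    [0,-2,0,0,0],
    [0,-1,0,0,0],
    [0,0,0,0,0],
  ],
)

```text
time_s: 8.88
position: [0.4787, -0.2014, 0.145]
ee_rot: [0.116, 0.698, -0.115, 0.697]
wrist_force: [0.3, -0.8, -3.6]
width: 0.21
```

Run:
```python
from h import *
s,r=st();print(s["wrist_torque"])
S=ctrl.snapshot("side");T=ctrl.snapshot("top")
cv2.imwrite("pics/after1.png",np.hstack([cv2.resize(S[200:400,280:480],(400,400),interpolation=2),cv2.resize(T[180:300,320:440],(400,400),interpolation=2)])[:,:,::-1])
for n,im,roi in(("side",S,(310,255,350,300)),("top",T,(335,225,365,250))):
    m=hsv(im,(0,150,100),(6,255,255),roi)|hsv(im,(174,150,100),(180,255,255),roi)
    c=big(m);print(n,"peg",cen(c),cv2.boundingRect(c))
    b=cen(c);P=np.array([.5494,.007])
for z in(.078,.070,.063): print(z,[proj(c,np.r_[P,z]) for c in("side","top")])
```

```text
t 8.88 p [ 0.4787 -0.2014  0.145 ] x [-0.     0.001 -1.   ] z [ 0.946 -0.323 -0.001] F [ 0.3 -0.8 -3.6] w 0.21
[-0.3243115   0.15350608 -0.01721577]
side peg [329.13333333 277.17948718] (324, 273, 11, 9)
top peg [350.28333333 235.70666667] (346, 232, 9, 9)
0.078 [array([329.46103333, 271.86544702]), array([351.19386007, 235.21701432])]
0.07 [array([329.36209281, 274.44897393]), array([350.96605019, 235.62268036])]
0.063 [array([329.27637464, 276.68724012]), array([350.7690343 , 235.97351086])]
```

View pics/after1.png

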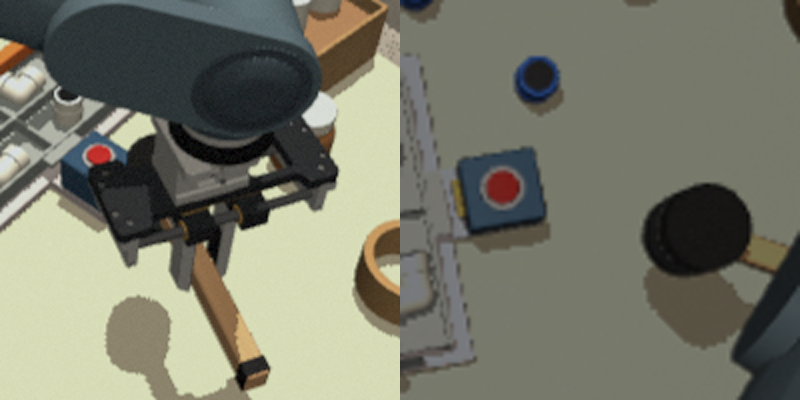

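The peg moved about 4.9 px down in the side view, which is about 15 mm, and now matches the 63 mm height: side (329.1,277.2) against (329.3,276.7) predicted. The tongue is drawn back to a sliver, so the peg is fully down. The mallet goes back to where it came from.

step_arm(
  steps=[
    [0,-0.5,0.4,0,0],
    [0,-1.2,0.9,0,0],
    [0.5,-1.5,1.2,0,0],
    [1.5,-1.5,1.2,0,0],
    [2,-1,0.8,0,0],
    [2,-0.5,0.35,0,0],
    [2,0,0,0,0],
    [1.5,0,0,0,0],
    [1,0,0,0,0],
    [0.4,0,0,0,0],
  ],
)

```text
time_s: 9.82
position: [0.5049, -0.2744, 0.0345]
ee_rot: [0.115, 0.699, -0.114, 0.697]
wrist_force: [-0.4, 0.4, -4.1]
width: 0.208
```

step_arm(
  steps=[
    [0,0,0,0,0],
    [0.1,0,0,0,0],
    [0.1,0,0,0,0],
    [0,0,0,0,0],
  ],
)

```text
time_s: 10.15
position: [0.506, -0.2753, 0.0354]
ee_rot: [0.114, 0.697, -0.115, 0.698]
wrist_force: [0.1, -0.3, -4.0]
width: 0.212
```

Run:
```python
from h import *
s,r=st();print(s["wrist_torque"])
S=ctrl.snapshot("side");T=ctrl.snapshot("top")
cv2.imwrite("pics/set1.png",np.hstack([cv2.resize(S[280:480,320:520],(400,400),interpolation=2),cv2.resize(T[180:300,380:500],(400,400),interpolation=2)])[:,:,::-1])
```

```text
t 10.15 p [ 0.506  -0.2753  0.0354] x [ 0.001 -0.001 -1.   ] z [ 0.947 -0.32   0.002] F [ 0.1 -0.3 -4. ] w 0.212
[-0.31879648  0.22588086 -0.06073101]
```

View pics/set1.png

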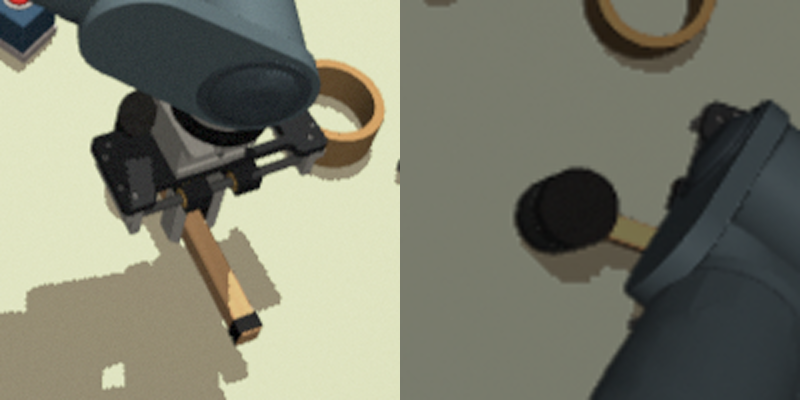

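step_arm(
  steps=[
    [0.2,0,0,0,0],
    [0.2,0,0,0,0],
    [0,0,0,0,0],
  ],
)

```text
time_s: 10.5
position: [0.5051, -0.2746, 0.0301]
ee_rot: [0.115, 0.698, -0.115, 0.698]
wrist_force: [-0.2, 0.1, -2.9]
width: 0.209
```

step_arm(
  steps=[
    [0.15,0,0,0,0],
    [0.15,0,0,0,0],
    [0,0,0,0,0],
  ],
)

```text
time_s: 10.75
position: [0.5051, -0.2747, 0.027]
ee_rot: [0.115, 0.698, -0.115, 0.697]
wrist_force: [-0.4, 0.6, -3.9]
width: 0.212
```

step_arm(
  steps=[
    [0.15,0,0,0,0],
    [0.05,0,0,0,0],
    [0,0,0,0,0],
  ],
)

```text
time_s: 11.0
position: [0.5053, -0.2749, 0.0254]
ee_rot: [0.115, 0.698, -0.115, 0.698]
wrist_force: [-0.3, -0.3, -3.5]
width: 0.208
```

step_arm(
  steps=[
    [0.15,0,0,0,0],
    [0.05,0,0,0,0],
    [0,0,0,0,0],
  ],
)

```text
time_s: 11.25
position: [0.5056, -0.2753, 0.0248]
ee_rot: [0.115, 0.698, -0.115, 0.698]
wrist_force: [-3.2, 0.3, 4.4]
width: 0.209
```

step_arm(
  steps=[
    [0.15,0,0,0,0],
    [0.05,0,0,0,0],
    [0,0,0,0,0],
  ],
)

```text
time_s: 11.5
position: [0.5058, -0.2762, 0.0234]
ee_rot: [0.114, 0.698, -0.115, 0.698]
wrist_force: [-4.5, -1.3, 7.9]
width: 0.212
```

Contact at a TCP height of about 24 mm. I release.

step_arm(
  steps=[
    [-0.1,0,0,0,30],
    [0,0,0,0,40],
    [0,0,0,0,55],
    [0,0,0,0,70],
    [0,0,0,0,70],
    [0,0,0,0,70],
    [0,0,0,0,70],
    [0,0,0,0,70],
  ],
)

```text
time_s: 12.17
position: [0.5053, -0.2748, 0.0224]
ee_rot: [0.115, 0.698, -0.115, 0.698]
wrist_force: [-0.5, -0.3, -0.4]
width: 0.696
```

step_arm(
  steps=[
    [-1,0,0,0,70],
    [-2,0,0,0,70],
    [-2.5,0,0,0,70],
    [-2.5,0,0,0,70],
    [-2.5,0,0,0,70],
    [-2.5,0,0,0,70],
    [-2.5,0,0,0,70],
    [-2.5,0,0,0,70],
    [-2,0,0,0,70],
    [-1,0,0,0,70],
  ],
)

```text
time_s: 13.0
position: [0.5064, -0.2756, 0.2367]
ee_rot: [0.114, 0.696, -0.116, 0.699]
wrist_force: [-0.0, 0.4, 0.0]
width: 0.701
```

step_arm(
  steps=[
    [0,1,-0.3,0,70],
    [0,2,-0.6,0,70],
    [0,2.5,-0.7,0,70],
    [0,2.5,-0.7,0,70],
    [0,2.5,-0.7,0,70],
    [0,2.5,-0.7,0,70],
    [0,2.5,-0.7,0,70],
    [0,2.5,-0.7,0,70],
    [0,2.5,-0.7,0,70],
    [0,2.5,-0.7,0,70],
  ],
)

```text
time_s: 13.83
position: [0.5162, -0.034, 0.2306]
ee_rot: [0.115, 0.699, -0.115, 0.697]
wrist_force: [0.6, -0.2, -0.0]
width: 0.698
```

step_arm(
  steps=[
    [0,2.5,-0.7,0,70],
    [0,2.5,-0.7,0,70],
    [0,2.5,-0.7,0,70],
    [0,2.5,-0.7,0,70],
    [0,2.2,-0.7,0,70],
    [0,2,-0.7,0,70],
    [0,1,-0.3,0,70],
    [0,0.5,0,0,70],
    [0,0,0,0.5,70],
    [0,0,0,1,70],
  ],
)

```text
time_s: 14.67
position: [0.5248, 0.1269, 0.2316]
ee_rot: [0.161, 0.689, -0.161, 0.688]
wrist_force: [0.3, 0.1, -0.1]
width: 0.702
```

step_arm(
  steps=[
    [0,0,0,1,70],
    [0,0,0,1,70],
    [0,0,0,1,70],
    [0,0,0,1,70],
    [0,0,0,1,70],
    [0,0,0,1,70],
    [0,0,0,1,70],
    [0,0,0,1,70],
    [0,0,0,1,70],
    [0,0,0,1,70],
  ],
)

```text
time_s: 15.5
position: [0.5249, 0.1262, 0.2317]
ee_rot: [0.437, 0.556, -0.438, 0.555]
wrist_force: [0.1, 0.2, -0.0]
width: 0.698
```

Run:
```python
from h import *
to((.5265,.1265,.170),-79.3)
S=ctrl.snapshot("side");T=ctrl.snapshot("top")
cv2.imwrite("pics/s2.png",S[:,:,::-1]);cv2.imwrite("pics/t2.png",T[:,:,::-1])
m=cv2.resize(S[300:460,340:500],(400,400),interpolation=2)
cv2.imwrite("pics/mal.png",np.hstack([m,cv2.resize(T[180:300,380:500],(400,400),interpolation=2)])[:,:,::-1])
```

```text
t 15.5 p [0.5249 0.1262 0.2317] x [-0.001 -0.    -1.   ] z [ 0.233 -0.972  0.   ] F [ 0.1  0.2 -0. ] w 0.698
cm [6.17 0.17 0.01] yaw -76.51 turn units 0.56
```

View pics/s2.png

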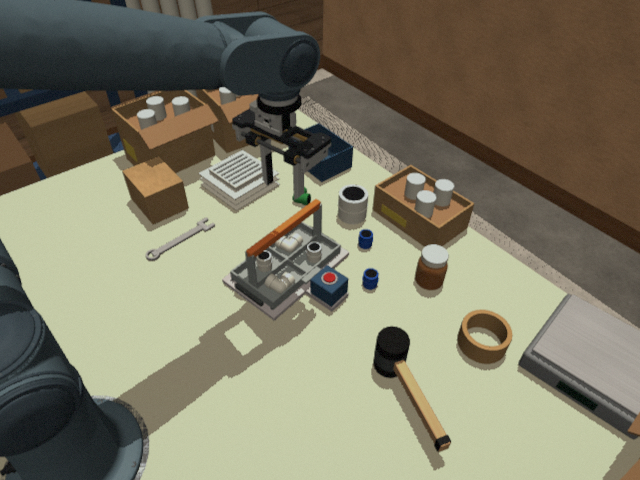

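View pics/t2.png

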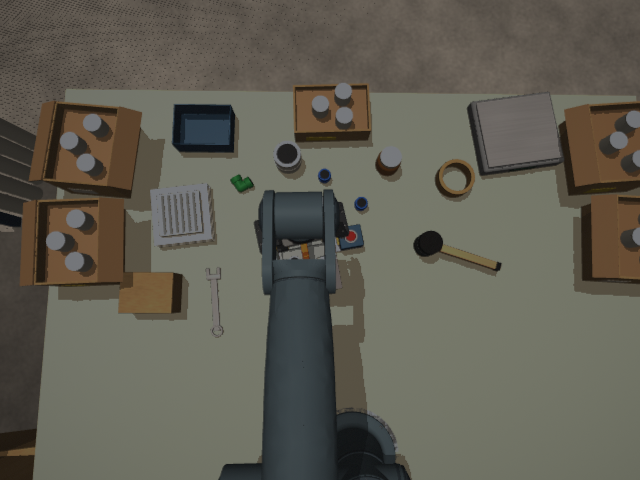

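View pics/mal.png

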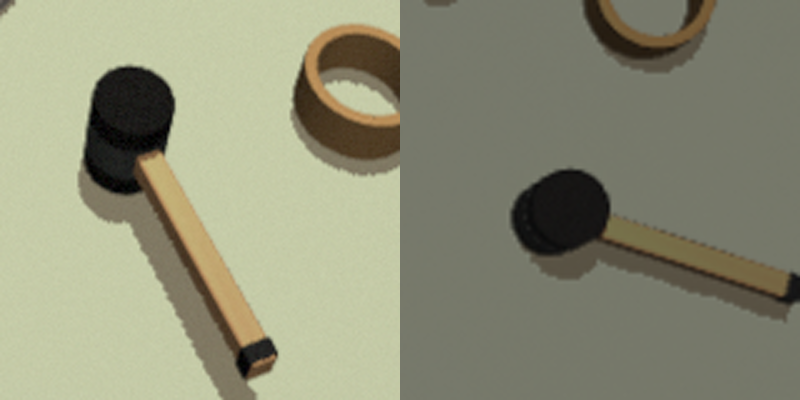

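The mallet stands flat on the counter with its head at side (392,345), well clear of the dock. The gripper is above the tray's bar, and the peg at side (329,278) is still down. Now I lower onto the bar.

step_arm(
  steps=[
    [1,0.15,0,0.55,70],
    [2,0,0,0,70],
    [2,0,0,0,70],
    [1.2,0,0,0,70],
    [0,0,0,0,70],
  ],
)

```text
time_s: 16.02
position: [0.5244, 0.1269, 0.1669]
ee_rot: [0.448, 0.548, -0.451, 0.544]
wrist_force: [0.6, 0.4, -0.4]
width: 0.699
```

Run:
```python
from h import *
to((.5265,.1265,.108),-79.3)
S=ctrl.snapshot("side")
cv2.imwrite("pics/bar.png",cv2.resize(S[130:330,200:400],(600,600),interpolation=2)[:,:,::-1])
m=hsv(S,(8,150,90),(20,255,255),(235,190,335,270));m0=hsv(cv2.imread("pics/side0.png")[:,:,::-1].copy(),(8,150,90),(20,255,255),(235,190,335,270))
print(cv2.boundingRect(big(m)),cv2.boundingRect(big(m0)))
```

```text
t 16.02 p [0.5244 0.1269 0.1669] x [-0.007 -0.    -1.   ] z [ 0.193 -0.981 -0.001] F [ 0.6  0.4 -0.4] w 0.699
cm [5.89 0.23 0.09] yaw -78.89 turn units 0.08
(247, 217, 49, 39) (247, 200, 73, 56)
```

View pics/bar.png

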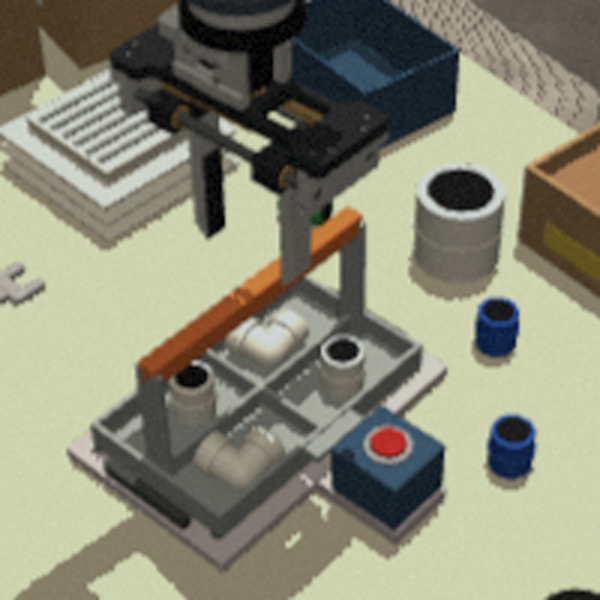

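The fingers straddle the bar and the tongue no longer covers the tab. I go down and grip.

step_arm(
  steps=[
    [1.5,0.1,0.05,0.08,70],
    [1.5,0.1,0,0,70],
    [1.5,0,0,0,70],
    [1,0,0,0,70],
    [0.4,0,0,0,70],
    [0,0,0,0,70],
  ],
)

```text
time_s: 16.57
position: [0.5286, 0.1272, 0.1112]
ee_rot: [0.451, 0.545, -0.452, 0.544]
wrist_force: [-0.2, 0.3, 0.1]
width: 0.699
```

step_arm(
  steps=[
    [0,0,0,0,30],
    [0,0,0,0,20],
    [0,0,0,0,10],
    [0,0,0,0,0],
    [0,0,0,0,0],
    [0,0,0,0,0],
    [0,0,0,0,0],
    [0,0,0,0,0],
    [0,0,0,0,0],
  ],
)

```text
time_s: 17.32
position: [0.5286, 0.1278, 0.1114]
ee_rot: [0.452, 0.545, -0.451, 0.544]
wrist_force: [-0.0, 2.3, 0.9]
width: 0.165
```

Run:
```python
from h import *
to((.5265,.1265,.108),-79.3)
S=ctrl.snapshot("side")
cv2.imwrite("pics/bar2.png",cv2.resize(S[150:330,200:380],(540,540),interpolation=2)[:,:,::-1])
```

```text
t 17.32 p [0.5286 0.1278 0.1114] x [-0.     0.001 -1.   ] z [ 0.185 -0.983 -0.001] F [-0.   2.3  0.9] w 0.165
cm [ 0.34 -0.23  0.09] yaw -79.35 turn units -0.01
```

View pics/bar2.png

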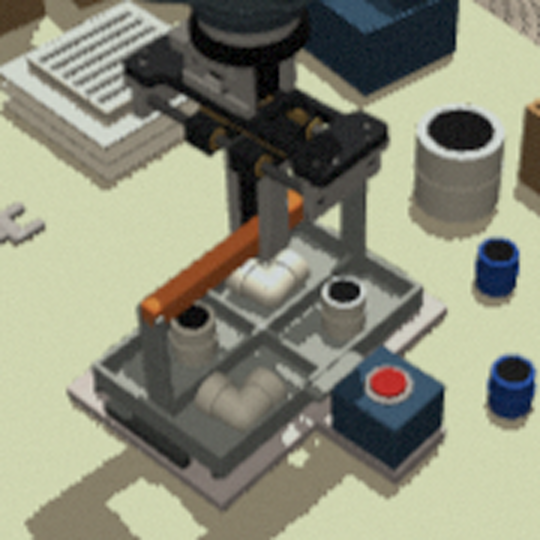

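step_arm(
  steps=[
    [-0.1,0,0,0,0],
    [-0.2,0,0,0,0],
    [-0.2,0,0,0,0],
    [-0.3,0,0,0,0],
    [-0.3,0,0,0,0],
    [-0.4,0,0,0,0],
    [-0.5,0,0,0,0],
    [-0.4,0,0,0,0],
    [-0.2,0,0,0,0],
    [0,0,0,0,0],
  ],
)

```text
time_s: 18.2
position: [0.5292, 0.1273, 0.1384]
ee_rot: [0.452, 0.544, -0.451, 0.545]
wrist_force: [0.7, -0.2, -5.0]
width: 0.167
```

Run:
```python
from h import *
s,r=st();print(s["wrist_torque"])
S=ctrl.snapshot("side")
cv2.imwrite("pics/up1.png",cv2.resize(S[130:330,190:390],(600,600),interpolation=2)[:,:,::-1])
```

```text
t 18.2 p [0.5292 0.1273 0.1384] x [ 0.002  0.    -1.   ] z [ 0.185 -0.983  0.   ] F [ 0.7 -0.2 -5. ] w 0.167
[-0.01515573  0.11363417  0.00218117]
```

View pics/up1.png

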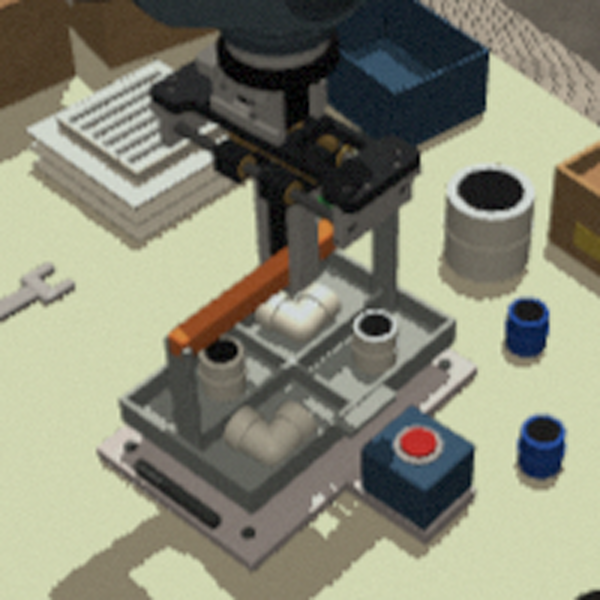

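The tray has come free of the dock, looks level, and holds all four fittings. I lift it the rest of the way.

step_arm(
  steps=[
    [-0.4,0,0,0,0],
    [-0.8,0,0,0,0],
    [-1.2,0,0,0,0],
    [-1.4,0,0,0,0],
    [-1.4,0,0,0,0],
    [-1.4,0,0,0,0],
    [-1.2,0,0,0,0],
    [-1,0,0,0,0],
    [-0.6,0,0,0,0],
    [-0.3,0,0,0,0],
  ],
)

```text
time_s: 19.08
position: [0.5292, 0.1273, 0.2359]
ee_rot: [0.452, 0.544, -0.451, 0.545]
wrist_force: [-0.0, 0.8, -5.0]
width: 0.17
```

step_arm(
  steps=[
    [0,0,0,0,0],
    [0,0,0,0,0],
    [0,0,0,0,0],
    [0,0,0,0,0],
    [0,0,0,0,0],
    [0,0,0,0,0],
  ],
)

```text
time_s: 19.58
position: [0.5285, 0.1272, 0.234]
ee_rot: [0.451, 0.544, -0.452, 0.544]
wrist_force: [-0.2, -0.1, -5.7]
width: 0.163
```

Run:
```python
from h import *
s,r=st();print(s["wrist_torque"])
S=ctrl.snapshot("side");T=ctrl.snapshot("top")
cv2.imwrite("pics/up2.png",np.hstack([cv2.resize(S[60:320,180:440],(400,400),interpolation=2),cv2.resize(T[170:330,230:390],(400,400),interpolation=2)])[:,:,::-1])
cv2.imwrite("pics/up2z.png",cv2.resize(S[60:260,190:390],(600,600),interpolation=2)[:,:,::-1])
# predicted tray wall top corners if level
c,sn=np.cos(np.radians(10.7)),np.sin(np.radians(10.7));p=s["position"]
und=p[2]-.1114+.012
for a,b in((-.11,-.065),(.11,-.065),(-.11,.065)):
    P=np.array([.5265+.001+a*c-b*sn,.1265+a*sn+b*c,und+.024]);print((a,b),proj("side",P), (proj("side",P)-[190,60])*3, "bottom",((proj("side",P-[0,0,.024]))-[190,60])*3)
print("und",und)
```

```text
t 19.58 p [0.5285 0.1272 0.234 ] x [-0.001 -0.    -1.   ] z [ 0.185 -0.983 -0.   ] F [-0.2 -0.1 -5.7] w 0.163
[-0.04368312  0.17410088 -0.02224778]
(-0.11, -0.065) [270.09961907 261.36298165] [240.29885722 604.08894494] bottom [242.39115479 629.76017233]
(0.11, -0.065) [343.31814197 203.55534027] [459.95442591 430.66602081] bottom [458.46280862 456.16804625]
(-0.11, 0.065) [223.31128029 229.78240826] [ 99.93384088 509.34722478] bottom [104.17398674 535.06726655]
und 0.13460749788712414
```

View pics/up2.png

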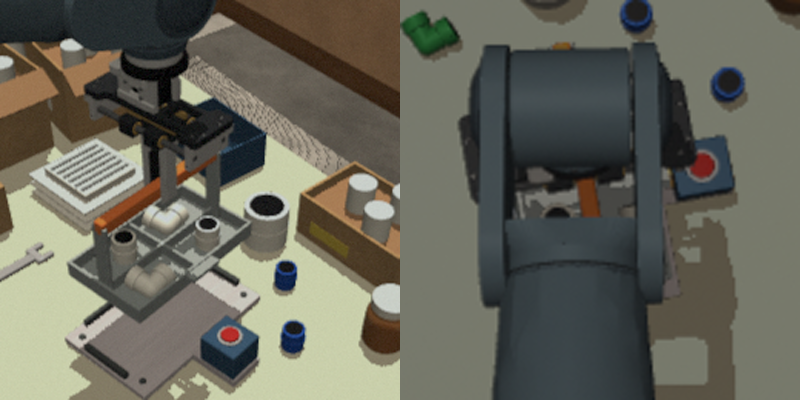

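View pics/up2z.png

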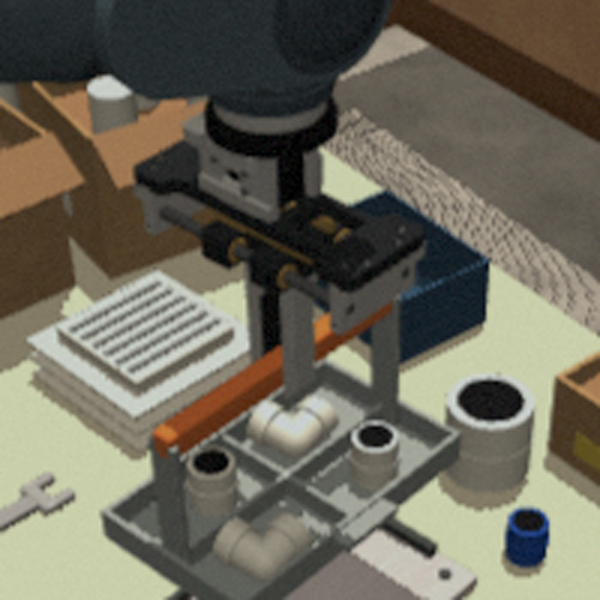

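The tray hangs clear of the dock with all four fittings in place. Its top corners appear at crop (460,432) and (103,513), where a level tray would put them at (460,431) and (100,509). The underside is at about 134 mm. I take one last steadiness check and hand in.

Run:
```python
from h import *
s,r=st(); print(abs(s["joint_velocities"]).max()); print(ctrl.close_job())
```

```text
t 19.68 p [0.5286 0.1273 0.2342] x [-0. -0. -1.] z [ 0.185 -0.983 -0.   ] F [-0.3 -0.2 -5.5] w 0.165
0.003456648089856758
the job is handed in; nothing more can be done
None
```

The job is done and handed in at 19.7 s, with the arm holding the tray about 134 mm above the counter.

**What I did:** I gripped the mallet by its handle and pressed the red peg down with its head until the latch drew back. I then stood the mallet back at its starting place, clear of the dock. After that I gripped the tray's orange bar near its middle and lifted it straight up.

**Last checks:**
- **Peg:** it moved about 15 mm, and its side-view pixel matched the fully-down height of 63 mm to within 0.5 px. The tongue was clear of the tab.
- **Mallet:** it stood flat on the counter, well away from the dock.
- **Tray:** two of its top corners lay within about 1.5 px of where a level tray would put them, and all four fittings were in their pockets. It was carried by the gripper alone, and the arm was nearly still (under 0.004 rad/s).

**What went off plan:** the mallet seemed to tilt about 3° in the grip at the end of the press. It sat flat once released. I pressed the peg down slowly instead of striking it.

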